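# Turn the embossing die face up with the flat lifter

## Robot

A 7-joint arm with a two-finger parallel gripper is mounted at the origin on the work surface. World frame = base frame: x ahead of the robot, y to its left, z up, the work surface at z = 0. Lengths are in m, angles in rad, forces in N, time in s.
With the tool pointing down it reaches from about 0.4 to 0.85 m from the base axis. Payload 4.4 kg.
Tool frame: the origin (TCP) lies midway between the tips of the shut fingers; the grasp point (between the pads) lies robot.tcp_to_grasp behind it (robot.tcp_to_grasp is the distance from the TCP to the grasp point, in m); z points along the fingers, y is the line along which they close (so a half turn about z gives the same grasp; the last joint's range is limited). The gripper opens to 94 mm and grips with 3 to 60 N. Pads are 16 mm wide; open, the fingers measure 119 mm over their backs; the gripper's body (75 mm by 177 mm) begins 78 mm behind the grasp point.
Start: joints at [1.236, 0.628, 0.038, 1.517, -0.027, 0.996, -0.02], TCP at [0.173, -0.627, 0.205] pointing down, gripper open.
Joint ranges: [-3.06, 3.06], [-0.37, 2.12], [-1.25, 1.32], [0.18, 2.47], [-1.1, 4.24], [0.23, 1.98], [-2.94, 2.94]. Speed limits (rad/s): [2.57, 2.57, 3.14, 3.14, 3.14, 3.14, 3.14].

## Interface

Orientations are given as a rotation vector (axis times angle).
In Python, from cell import robot, fingers, ik, get_state, vision, ticket, find_in, masks_of, place_of gives the robot as it stands. Calls block until the motion is done:
- robot.move_to(position, orientation): joint-space move of the TCP to a pose.
- robot.servo_line(position, speed=0.15, orientation=None): straight line of the TCP; orientation=None keeps the orientation; speed is the mean speed in m/s.
- robot.movej(angles): joint-space move.
- fingers.command_gripper(opening, grasp_force=None): opening from 0.0 (shut) to 1.0 (fully open); grasp_force is the grip in N (None keeps the last); returns when the fingers have stopped.
- robot.sleep(seconds).
- ik(position, orientation): joint angles nearest the present ones, or None.
- get_state(): the state.
- vision.camera(name): name is "scene" or "top"; returns the picture (400x640x3 uint8, red, green, blue); there is no depth.
- vision.camera_info(name): a dict with "fx", "fy", "cx", "cy" (pixels), "D" ([k1, k2, p1, p2, k3] as OpenCV has them; the pictures are not rectified), "position" and "orientation" of the camera in the world. Camera axes: x right, y up, looking along -z (the intrinsics and any distortion apply to the point x, -y, -z); pixel columns grow to the right and rows downward; lengths in m; the calibration is good to about 2 mm. A picture is of the moment at which its call begins. camera_info takes no time and is no camera call.
A pose or a line that the arm cannot do raises robot.PlanningError and nothing moves.
- ticket.close_job(): hands the job in; it is judged then, once.
Trained networks look in the newest picture that a camera, given by its name, has taken for a name from the list of things; names that differ only in an ending like _2 or _b are one class to them, and where a whole thing is asked for, a point or a joint stands for the part that bears it (a point fixed in the world has none). Each returns a list of dicts, best first, with "p" (0 to 1); they miss things now and then, are a little off and sometimes report something else, mostly with a low value. They report only what shows in the picture. A call takes as long as a camera call. They do not tell look-alikes from the thing itself.
- find_in(camera, query): "position" ([x, y, z] in m, in world coordinates, good to about 4 mm: the middle of the surface that is visible of it).
- masks_of(camera, query): "region" (400x640 bool, what is visible of it).
- place_of(camera, query): "position" ([x, y, z] in m, in world coordinates, good to about 4 mm: a listed point, or the origin of a listed thing).
The state is a dict: "clock": time; "joint_pos": joint angles; "qd": joint speeds; "effort": joint torques, N m; "tool_pos": TCP position; "eef_rot": TCP orientation; "ft_force": force on the tool from outside, world axes, zero at the start; "torque": the same for the moment, N m; "finger_gap": opening from 0.0 (shut) to 1.0 (fully open); "grasp_force": force on a finger pad.
Only numpy, scipy, OpenCV 4.12 (cv2) and the standard library are available. Lean on these libraries where they do the work, as an engineer would, in place of code of your own. Each camera call takes 0.05 s, during which the arm holds its last target. There are 200 camera calls.

## Task

A square brass embossing die lies face down on the bench just in front of the plywood board. Pick up the flat-bladed lifter by its wooden handle, slide the blade under the die's near edge and, with the blade, tip the die up and over the board's front edge so that it lies flat on the board, face up. The gripper and arm must not touch the die themselves; finish by laying the lifter flat on the bench, off the board.

Things in the scene. Friction and masses are not known exactly. Their poses are not given: they have to be found in the camera images.
- lifter_grip (a point): Middle of the lifter's wooden handle, 28 mm above the lifter's underside. Handle: upright block 50 long (x) x 18 wide (y), top 46 mm above the underside; pinch it across y from above. At the very bottom a level steel blade, 2.5 thick, 50 wide, runs along +x from 25 to 85 mm (tip). z up. Starts flat on the bench, about 130 g. A like handle on a thick square steel foot is not it.
- die: Face-down brass die, about 220 g: plate 70 x 70 x 4 mm, ornament 36 x 36 x 8 mm high in the middle of one face. Origin: plate centre; z points out of the plain back, up at the start. It stands on the ornament: 8 mm gap under a 17 mm rim all round. Far (+x) side 3 to 7 mm from the board's front edge and parallel to it. A like die, already face up elsewhere, is a bystander.
- board: Fixed plywood board flat on the bench, 170 deep (x), 200 wide (y), 12 mm thick. Origin on the bench at the middle of its front edge (robot's side); x points back across the board, y along the edge. The edge is an upright 12 mm step that stops the die's far edge from sliding as it is tipped; past upright the die falls over on to the board. A small round die at the back is a bystander.
Mind the look-alikes: they are no part of the job. What is shaped like the part that bears lifter_grip but orange or purple is not meant.

How it is judged:
On the way:
1. the die is tipped up 30 degrees or more, resting on the lifter (angle between die's own z axis and vertical between 0.52 and 2 rad and contact force between lifter and die above 0.05 N), for 0.1 s.
At the end, for the whole second after the job is handed in: The die lies at rest on the board, ornament up, level within 10 degrees, its centre over the board (overhanging the front edge is fine); the lifter lies at rest flat on the bench (level within 10 degrees), not on the board (angle between die's own z axis and vertical above 2.967 rad and z of die in the frame of board between 0.009 and 0.02 m and x of die in the frame of board between 0 and 0.15 m and y of die in the frame of board between -0.1 and 0.1 m and linear speed of each of die, lifter below 0.03 m/s and angle between lifter_grip's own z axis and vertical below 0.17 rad and height (world z) of lifter_grip below 0.036 m); the robot touches nothing.
It fails at once if the gripper or arm touches the die (contact force between any of the fingers, the arm and die above 0.5 N).
It also fails if it takes over 51 s, if anything falls off the work surface, if the arm or the gripper's body presses on something with over 40 N, if the wrist force passes 120 N, or if a joint passes its speed limit or range.

## Working session

There is one attempt and no reset: what is moved stays moved. The work goes in short steps, each a Python script; the robot and the scene stay as the last script left them, time stands still between calls to the robot, and variables do not carry over. Pictures are saved under pics/ and viewed, at most 10 in all, crops included, and the job is handed in when it is done.

```bash
mkdir -p pics; ls; python3 - <<'E'
from cell import *
import cv2
for c in ("top","scene"):
    im=vision.camera(c); cv2.imwrite(f"pics/{c}0.png",im[:,:,::-1])
    i=vision.camera_info(c); print(c,{k:i[k] for k in i})
    for q in("lifter_grip","die","board"):
        print(q,[(r["p"],[round(float(v),4) for v in r["position"]]) for r in place_of(c,q)])
print(robot.tcp_to_grasp,get_state())
E
```

```text
pics
top {'fx': 379.9586861691142, 'fy': 379.9586861691142, 'cx': 324.48718673099313, 'cy': 193.67080543047587, 'D': array([-0.08683299,  0.        ,  0.        ,  0.        ,  0.        ]), 'position': array([ 0.39860883, -0.05884126,  1.1131579 ]), 'orientation': array([ 0.07934174, -0.12194089, -1.56802223])}
lifter_grip [(0.95, [0.489, -0.3256, 0.0296]), (0.85, [0.4809, -0.4386, 0.0293]), (0.71, [0.4955, -0.2126, 0.0303]), (0.61, [0.3676, -0.2508, 0.0281]), (0.45, [0.5989, -0.0338, 0.005])]
die [(0.63, [0.5974, -0.0338, 0.008])]
board [(0.83, [0.6477, -0.0173, 0.0014])]
scene {'fx': 460.463993028103, 'fy': 460.463993028103, 'cx': 325.72400848165057, 'cy': 192.23342114199565, 'D': array([-0.04255445,  0.        ,  0.        ,  0.        ,  0.        ]), 'position': array([1.19242675, 0.54250019, 0.73426257]), 'orientation': array([0.4677802 , 1.03144995, 2.1216247 ])}
lifter_grip [(0.82, [0.483, -0.4381, 0.0313]), (0.78, [0.4975, -0.2143, 0.0302]), (0.74, [0.4932, -0.3235, 0.0301]), (0.59, [0.367, -0.2498, 0.03])]
die [(0.91, [0.6011, -0.0321, 0.0089])]
board [(0.63, [0.6449, -0.0186, -0.0022]), (0.51, [0.4932, -0.3222, 0.0308])]
0.0188 {'clock': 0.4, 'joint_pos': array([ 1.2361945 ,  0.62852907,  0.0384904 ,  1.51753069, -0.02699452,
        0.99627612, -0.01998998]), 'qd': array([ 0.0011781 , -0.00161208, -0.00190587, -0.00257806,  0.00172944,
        0.0005481 ,  0.00102192]), 'effort': array([-1.04693474e-03, -5.49011099e+01,  1.14096422e+00, -1.86661148e+01,
       -5.24872192e-02,  1.80667854e-02,  8.50267134e-05]), 'tool_pos': array([ 0.17263269, -0.62658336,  0.20535263]), 'eef_rot': array([-3.11303776e+00, -4.20921272e-01,  8.51447180e-06]), 'ft_force': array([ 0.22601978, -0.68057715,  0.43427929]), 'torque': array([-0.00638487, -0.00675814, -0.01147786]), 'grasp_force': 0.0, 'finger_gap': 1.0000663757857657}
```

View pics/top0.png

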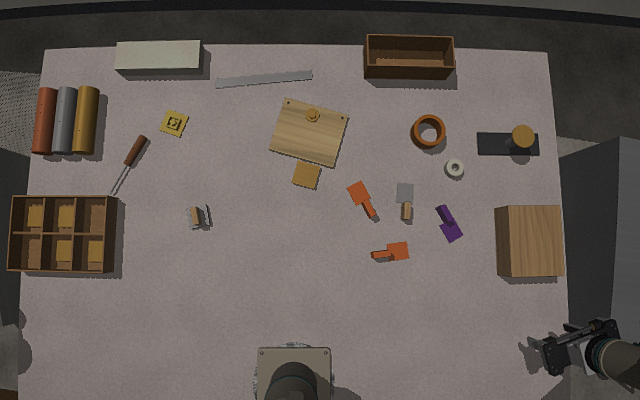

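View pics/scene0.png

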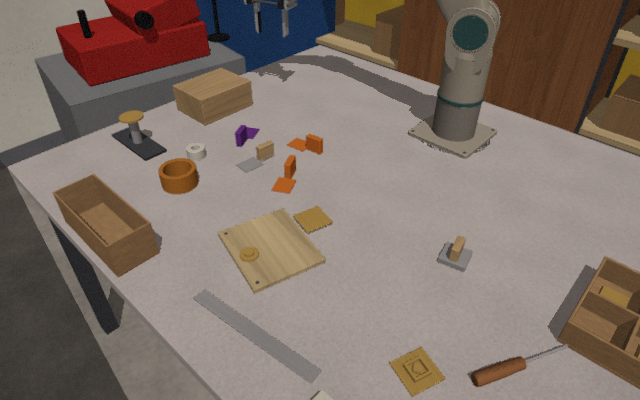

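Four things look like lifters in the top view. Orange at (362,200), orange at (392,252) and purple at (449,223) are excluded by colour. The wooden handle with a thin grey blade at (406,200) fits. The wooden handle at (200,216) is on a thick square foot, so it's the decoy. The die lies at (307,175) in front of the board at (309,132), and the face-up bystander is at (174,123). I'll confirm the lifter in a crop and measure its yaw.

```bash
cat > h.py <<'E'
from cell import *
import cv2, numpy as np
from scipy.spatial.transform import Rotation as R
def back(cam,px,z):
    i=vision.camera_info(cam); K=np.array([[i["fx"],0,i["cx"]],[0,i["fy"],i["cy"]],[0,0,1]])
    u=cv2.undistortPoints(np.array(px,float).reshape(-1,1,2),K,i["D"]).reshape(-1,2)
    d=R.from_rotvec(i["orientation"]).apply(np.c_[u[:,0],-u[:,1],-np.ones(len(u))])
    return i["position"]+d*((z-i["position"][2])/d[:,2])[:,None]
def rect(cam,mask,z):
    m=mask.astype(np.uint8)
    c=max(cv2.findContours(m,0,2)[0],key=cv2.contourArea).reshape(-1,2)
    p=back(cam,c,z)[:,:2]*1000
    (x,y),(w,h),a=cv2.minAreaRect(p.astype(np.float32))
    return [round(v,1) for v in(x,y,w,h,a)]
E
python3 - <<'E'
from h import *
for c in("top","scene"):
    im=vision.camera(c)
    for q,z in(("die",.012),("board",.012),("lifter_grip",.0025)):
        for r in masks_of(c,q):
            ys,xs=np.nonzero(r["region"]); print(c,q,round(r["p"],2),int(xs.mean()),int(ys.mean()),rect(c,r["region"],z))
    if c=="top":
        hsv=cv2.cvtColor(im,cv2.COLOR_RGB2HSV); print("blade/handle hsv",hsv[192,405],hsv[211,406],hsv[180,420])
        a=cv2.resize(im[170:230,340:470],None,fx=6,fy=6,interpolation=2)[:,:780]
    else: pass
    if c=="scene": b=cv2.resize(im[130:270,215:345],(780,230*780//780),interpolation=2)
cv2.imwrite("pics/crop1.png",a[:,:,::-1])
E
```

```text
top die 0.86 305 173 [599.3, -33.3, 69.3, 74.2, 73.3]
top board 0.92 307 132 [727.9, -40.3, 200.6, 171.3, 73.7]
top lifter_grip 0.92 392 251 [371.5, -278.1, 51.1, 109.8, 5.1]
top lifter_grip 0.87 405 198 [519.3, -328.2, 48.4, 111.0, 88.2]
top lifter_grip 0.79 361 197 [523.7, -201.7, 107.6, 48.8, 28.5]
top lifter_grip 0.74 448 224 [454.9, -453.6, 113.2, 54.3, 27.5]
blade/handle hsv [ 12  12 107] [ 16 106 130] [ 13  27 134]
scene die 0.74 312 219 [600.6, -32.6, 73.7, 72.5, 74.5]
scene board 0.55 270 249 [732.6, -38.1, 207.2, 174.6, 73.9]
scene lifter_grip 0.83 243 135 [459.4, -462.1, 128.2, 65.2, 30.1]
scene lifter_grip 0.77 307 144 [351.5, -280.5, 93.8, 113.5, 7.5]
scene lifter_grip 0.72 285 176 [500.2, -218.2, 168.6, 47.0, 31.1]
scene lifter_grip 0.64 257 156 [496.3, -342.9, 170.7, 69.6, 18.6]
```

View pics/crop1.png

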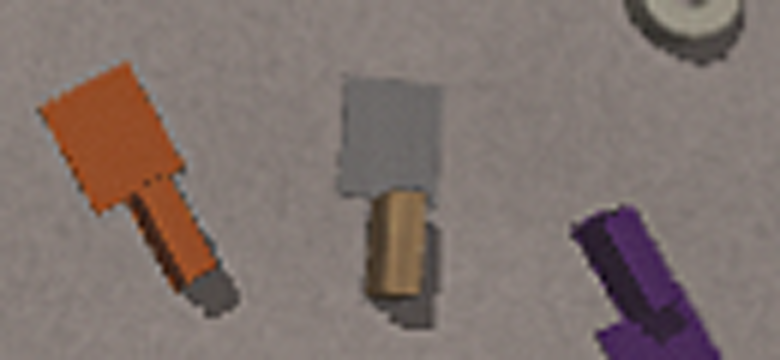

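The crop shows the grey steel blade (340–440, 75–195) with the wooden handle (370–425, 190–298). This is the lifter: grip at about (0.490, -0.326), yaw about -2°. The sizes check out: board 200x171 mm, die about 70 mm with yaw -16.4°, and a 4 mm gap. Now grasp it.

```bash
cat >> h.py <<'E'
def down(yaw): return (R.from_euler("z",yaw)*R.from_euler("x",np.pi)).as_rotvec()
E
python3 - <<'E'
from h import *
o=down(np.radians(-1.8)); p=np.array([.490,-.326,.0092])
fingers.command_gripper(.6)
robot.move_to(p+[0,0,.12],o)
robot.servo_line(p+[0,0,.0],.12)
fingers.command_gripper(0.0,60)
s=get_state(); print(s["clock"],s["tool_pos"],s["finger_gap"],s["grasp_force"],s["ft_force"],s["joint_pos"])
robot.servo_line(p+[0,0,.06],.12)
s=get_state(); print(s["clock"],s["tool_pos"],s["finger_gap"],s["grasp_force"],s["ft_force"])
# go to staging pose behind the die, in line with it
yb=np.radians(-16.4); xb=np.array([np.cos(yb),np.sin(yb),0]); die=np.array([.600,-.033,0])
g=die-xb*(.035+.030+.085); print(g)
robot.move_to(g+[0,0,.0692],down(yb))
robot.servo_line(g+[0,0,.0122],.12)
s=get_state(); print(s["clock"],s["tool_pos"],s["ft_force"],s["joint_pos"])
for c in("top","scene"):
    im=vision.camera(c); cv2.imwrite(f"pics/{c}1.png",im[:,:,::-1])
    r=(slice(150,250),slice(250,380)) if c=="top" else (slice(130,260),slice(250,420))
    b=cv2.resize(im[r],None,fx=(6 if c=="top" else 4.5),fy=(6 if c=="top" else 4.5),interpolation=2); cv2.imwrite(f"pics/{c}1c.png",b[:590,:,::-1])
    for q in("die","lifter_grip"): print(c,q,[(round(r["p"],2),r["position"].round(4) if hasattr(r["position"],"round") else r["position"]) for r in place_of(c,q)])
E
```

```text
5.0167 [ 0.48995117 -0.32562571  0.00925816] 0.18373527440609724 59.87460672855377 [0.09777887 1.18308908 2.10520674] [ 0.49175616  0.81425268  0.07549143  1.8343822  -0.11581245  0.49764955
 -0.95645402]
5.6667 [ 0.48964442 -0.3257857   0.06887094] 0.19022812705564532 59.871264696121216 [-0.07712912 -1.1885458  -0.97890941]
[0.4561029  0.00935122 0.        ]
7.5667 [0.45632282 0.00867979 0.01229898] [ 0.02225137 -0.06936396 -1.10733439] [-0.16879223  0.71858513  0.12970188  2.19357597 -0.35295763  0.24829624
 -1.58622139]
top die [(0.91, [0.5964, -0.0327, 0.008])]
top lifter_grip [(0.88, [0.365, -0.2473, 0.0277]), (0.8, [0.4972, -0.2124, 0.0277]), (0.63, [0.4828, -0.4368, 0.0315])]
scene die [(0.88, [0.6006, -0.0318, 0.0088])]
scene lifter_grip [(0.79, [0.4591, 0.011, 0.0346]), (0.73, [0.4854, -0.4394, 0.0299]), (0.72, [0.3679, -0.2484, 0.0318]), (0.65, [0.4982, -0.2151, 0.0278])]
```

View pics/top1c.png

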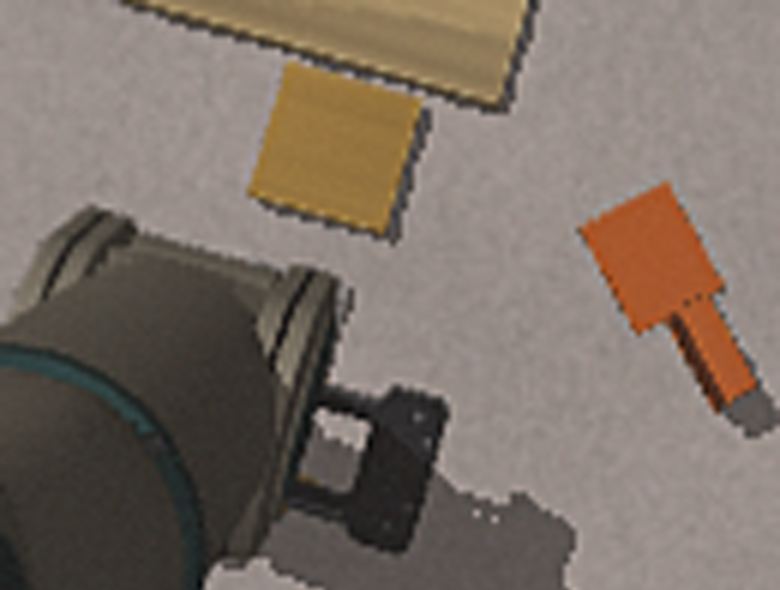

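View pics/scene1c.png

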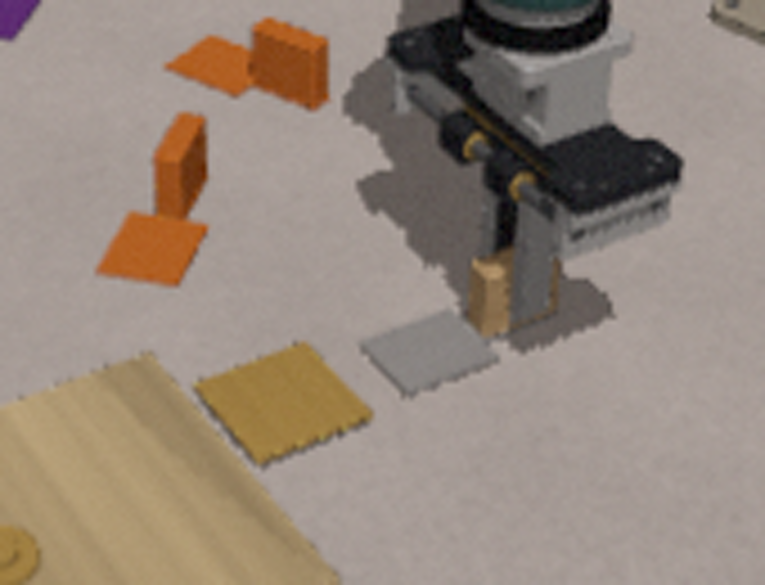

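The lifter is held level, with its blade tip edge at crop pixels (360,347)–(408,397). It faces the die's near edge at (303,343)–(372,412) in the same scene crop. I'll measure the tip-to-edge distance from these.

```bash
python3 - <<'E'
from h import *
f=lambda L:np.array(L)/4.5+[250-.4,130-.4]
t=back("scene",f([(360,347),(408,397)]),.0055); d=back("scene",f([(303,343),(372,412),(197,383),(262,465)]),.012)
b=back("scene",f([(150,353),(338,583)]),.012)
yb=np.radians(-16.4); Rm=R.from_euler("z",-yb)
o=np.array([.600,-.033,0])
for n,q in(("tip",t),("die",d),("board edge",b),("tcp",get_state()["tool_pos"][None])): print(n,(Rm.apply(q-o)*1000).round(1).tolist())
E
```

```text
tip [[-63.5, -23.6, 5.5], [-63.7, 25.1, 5.5]]
die [[-34.2, -35.7, 12.0], [-36.8, 31.8, 12.0], [31.5, -35.4, 12.0], [33.0, 38.0, 12.0]]
board edge [[41.8, -70.4, 12.0], [42.3, 128.5, 12.0]]
tcp [[-149.6, 0.2, 12.8]]
```

Measurements agree with the sizes given: tip 86 mm ahead of the TCP, near edge at -35.5 mm, board edge at about 40.5 mm. Next I insert the blade and tip the die to 60°, then look.

```bash
cat >> h.py <<'E'
YB=np.radians(-16.4); XB=np.array([np.cos(YB),np.sin(YB),0]); O=np.array([.600,-.033,0])
def tcp(x,z): # blade-tip top edge (mm, die frame) -> TCP
    return O+XB*(x-86)/1000+[0,0,(z-2.5)/1000+.0092]
def tip(th,s=9):
    t=np.radians(th); c,n=np.cos(t),np.sin(t); x,z=-35+s-18,8
    if th<=25: return 18+x*c+z*n, -x*n+z*c
    r=70-s
    if th<=90: return 36.5-r*c, r*n
    p=t-np.pi/2; return 40.5+(r-12)*np.sin(p)-4*np.cos(p), 12+(r-12)*np.cos(p)+4*np.sin(p)
E
python3 - <<'E'
from h import *
o=down(YB)
for th in(0,25,60,90,115): q=ik(tcp(*tip(th)),o); print(th,np.round(tip(th),1),None if q is None else np.round(q,2))
def st(n): s=get_state(); print(n,round(s["clock"],2),s["tool_pos"].round(4),np.round(s["ft_force"],2),round(s["finger_gap"],3))
robot.servo_line(tcp(-26,5.7),.05,o); st("in")
for th in range(3,61,3):
    robot.servo_line(tcp(*tip(th)),.04,o)
    if th%12==0: st(th)
im=vision.camera("scene"); cv2.imwrite("pics/s2.png",cv2.resize(im[130:260,220:390],None,fx=4.5,fy=4.5,interpolation=2)[:,:,::-1])
E
```

```text
0 [-26.   8.] [-0.16  0.74  0.16  2.1  -0.33  0.33 -1.58]
25 [-18.5  25.8] [-0.17  0.71  0.19  2.07 -0.32  0.39 -1.59]
60 [ 6.  52.8] [-0.19  0.68  0.23  2.   -0.31  0.49 -1.59]
90 [36.5 61. ] [-0.18  0.7   0.25  1.92 -0.3   0.56 -1.58]
115 [57.6 58.1] [-0.17  0.73  0.25  1.86 -0.3   0.59 -1.58]
in 8.78 [ 0.492  -0.0013  0.0123] [-0.17 -0.53 -1.6 ] 0.192
12 9.79 [ 0.4952 -0.0021  0.0238] [-0.57 -0.24 -1.84] 0.19
24 10.79 [ 0.4994 -0.0034  0.032 ] [-0.24 -0.37 -1.95] 0.185
36 11.79 [ 0.5053 -0.0052  0.0427] [-0.27 -0.26 -2.71] 0.189
48 12.79 [ 0.5136 -0.0076  0.0522] [ 0.54 -0.42 -0.88] 0.187
60 13.79 [ 0.5236 -0.0105  0.0597] [-1.39  0.29 -1.56] 0.185
```

View pics/s2.png

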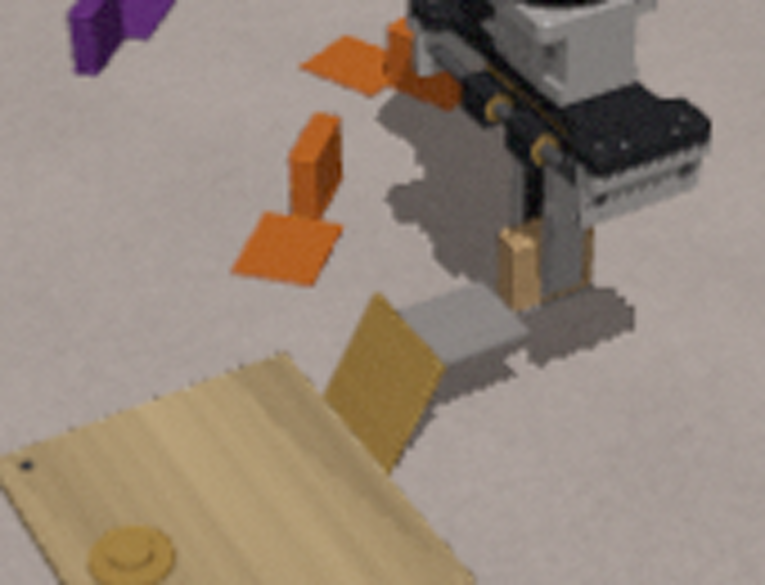

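The die stands about 60° up on the blade: top edge (378,293)–(443,368), foot against the board edge. I'll continue past upright.

```bash
python3 - <<'E'
from h import *
o=down(YB)
def st(n): s=get_state(); print(n,round(s["clock"],2),s["tool_pos"].round(4),np.round(s["ft_force"],2),round(s["finger_gap"],3))
for th in range(63,119,3):
    robot.servo_line(tcp(*tip(th)),.04,o)
    if th%9==0: st(th)
robot.sleep(.4)
im=vision.camera("scene"); cv2.imwrite("pics/s3.png",cv2.resize(im[130:260,220:390],None,fx=4.5,fy=4.5,interpolation=2)[:,:,::-1])
for c in("scene","top"):
    vision.camera(c); print(c,[(r["p"],r["position"]) for r in place_of(c,"die")])
E
```

```text
63 14.09 [ 0.5263 -0.0113  0.0612] [-0.45 -0.05 -1.18] 0.184
72 14.84 [ 0.5348 -0.0138  0.0648] [-1.59  0.34 -0.14] 0.184
81 15.59 [ 0.5437 -0.0165  0.067 ] [-1.    0.16 -1.09] 0.185
90 16.34 [ 0.5528 -0.0191  0.0677] [-0.12 -0.26 -0.97] 0.188
99 17.09 [ 0.5602 -0.0213  0.0677] [-0.07 -0.22 -1.13] 0.184
108 17.84 [ 0.5674 -0.0234  0.0665] [ 0.5   0.68 -1.68] 0.185
117 18.59 [ 0.5744 -0.0255  0.0641] [ 0.31 -0.98 -0.83] 0.188
scene [(0.8, [0.6539, -0.0478, 0.0168])]
top [(0.49, [0.6514, -0.0481, 0.0104])]
```

View pics/s3.png

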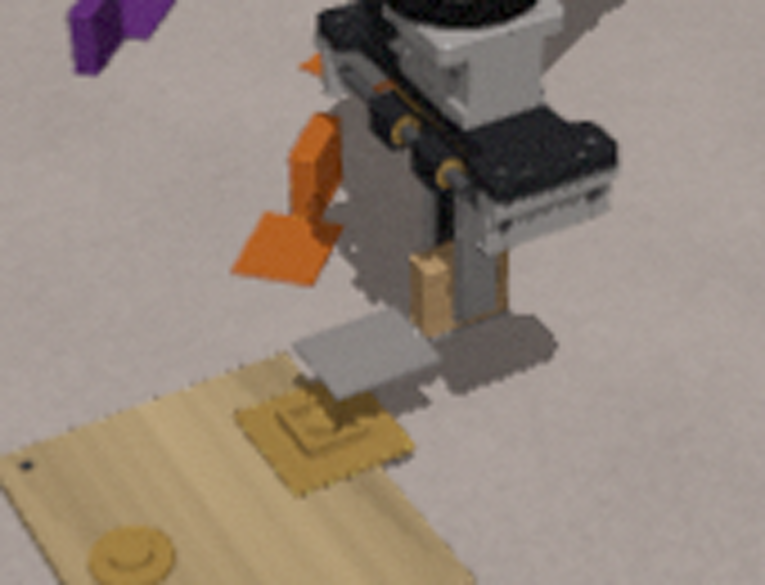

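The die lies face up on the board, plate at crop (235–413, 388–495), centre about 14 mm past the front edge. I'll back off and lay the lifter down.

```bash
python3 - <<'E'
from h import *
o=down(YB)
robot.servo_line(tcp(-64,58),.12,o)
robot.servo_line(tcp(-64,8),.12,o)
robot.servo_line(tcp(-64,2.7),.03,o)
print(get_state()["ft_force"])
fingers.command_gripper(.45)
robot.sleep(.2)
p=get_state()["tool_pos"]
robot.servo_line(p+[0,0,.14],.1)
robot.sleep(.5)
s=get_state(); print(s["clock"],s["ft_force"],s["tool_pos"])
im=vision.camera("scene"); cv2.imwrite("pics/s4.png",cv2.resize(im[130:260,220:390],None,fx=4.5,fy=4.5,interpolation=2)[:,:,::-1])
for q in("die","lifter_grip"): print(q,[(round(r["p"],2),np.round(r["position"],4)) for r in place_of("scene",q)])
E
```

```text
[-0.28669771 -0.0425868  -1.96369637]
24.1417 [ 0.85364749  0.65040694 -0.30316241] [0.45607893 0.00930831 0.1493391 ]
die [(0.62, array([ 0.6524, -0.0473,  0.0146]))]
lifter_grip [(0.89, array([ 0.4825, -0.4401,  0.028 ])), (0.87, array([ 0.4953, -0.2139,  0.0304])), (0.59, array([ 0.3665, -0.2489,  0.0296]))]
```

View pics/s4.png

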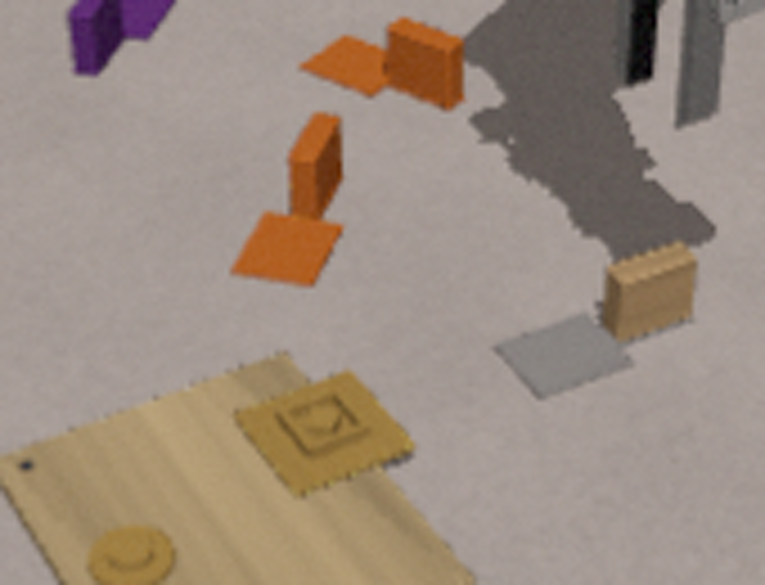

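The lifter lies flat on the bench at (495–695, 245–397), clear of the board. The die is face up on the board at (235–413, 372–495), and the gripper is clear of both.

```bash
python3 -c "
from cell import *
print(ticket.close_job())"
```

```text
the job is handed in; nothing more can be done
None
```

The die was tipped over with the lifter and now lies face up on the board; the lifter is flat on the bench off the board, and the job is handed in, though no verdict was reported back.

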